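Find the unlocked lid of the scrap chest and push it open

TASK

One of the four tip-up lids of the scrap chest is unlocked, though all look alike: press gently on the steel thumb plates at their near edges until you find the lid that rocks, then push that edge on down until the lid is fully open, and leave it standing open for the filings. Only press and push: do not force the locked lids, do not grip or pull up a lid's raised far edge, and leave the mug, file pot, jar and brush where they are.

Things in the scene. Friction and masses are not known exactly. Their poses are not given: they have to be found in the camera images.
- chest: Wooden scrap chest, 156 (x) x 406 (y) x 72 (z) mm, screwed to the bench; origin centre of underside, x to its far side, y left, z up. Top: four identical flush plywood lids at y +145.5, +48.5, -48.5, -145.5 mm, 10 mm rails between. Wells below, floor 8 mm above the bench. Alike front locks: three (drawn anew) have their cam under the lid's near edge; nothing outside shows which.
- lid1 (a joint): Tip angle of the leftmost (+y) lid, rad: 0 shut, growing as its near edge sinks into the well and its far edge rises. Locked: 1 to 2 mm of play at the near edge, then hard (below 0.06). Unlocked: gives at about 3 N on its plate, turns to a stop at 0.95; its stiff pivot holds it wherever it is left.
- lid2 (a joint): Tip angle of the second from the left lid, rad: 0 shut, growing as its near edge sinks into the well and its far edge rises. Locked: 1 to 2 mm of play at the near edge, then hard (below 0.06). Unlocked: gives at about 3 N on its plate, turns to a stop at 0.95; its stiff pivot holds it wherever it is left.
- lid3 (a joint): Tip angle of the third from the left lid, rad: 0 shut, growing as its near edge sinks into the well and its far edge rises. Locked: 1 to 2 mm of play at the near edge, then hard (below 0.06). Unlocked: gives at about 3 N on its plate, turns to a stop at 0.95; its stiff pivot holds it wherever it is left.
- lid4 (a joint): Tip angle of the rightmost (-y) lid, rad: 0 shut, growing as its near edge sinks into the well and its far edge rises. Locked: 1 to 2 mm of play at the near edge, then hard (below 0.06). Unlocked: gives at about 3 N on its plate, turns to a stop at 0.95; its stiff pivot holds it wherever it is left.
- lid1_plate (a point): Centre of the flush steel thumb plate (26 mm disc) on top of the leftmost (+y) lid (84 mm wide in y, 125 long in x, 10 thick), 20 mm in from the near (robot side) edge. The pivot axis, along the chest's y, lies 30 mm beyond it at chest x -12.5, z 67 mm. Axes: the lid's (x to far edge, z out of the top), level when shut.
- lid2_plate (a point): Centre of the flush steel thumb plate (26 mm disc) on top of the second from the left lid (84 mm wide in y, 125 long in x, 10 thick), 20 mm in from the near (robot side) edge. The pivot axis, along the chest's y, lies 30 mm beyond it at chest x -12.5, z 67 mm. Axes: the lid's (x to far edge, z out of the top), level when shut.
- lid3_plate (a point): Centre of the flush steel thumb plate (26 mm disc) on top of the third from the left lid (84 mm wide in y, 125 long in x, 10 thick), 20 mm in from the near (robot side) edge. The pivot axis, along the chest's y, lies 30 mm beyond it at chest x -12.5, z 67 mm. Axes: the lid's (x to far edge, z out of the top), level when shut.
- lid4_plate (a point): Centre of the flush steel thumb plate (26 mm disc) on top of the rightmost (-y) lid (84 mm wide in y, 125 long in x, 10 thick), 20 mm in from the near (robot side) edge. The pivot axis, along the chest's y, lies 30 mm beyond it at chest x -12.5, z 67 mm. Axes: the lid's (x to far edge, z out of the top), level when shut.
- lid1_edge (a point): Middle of the far top edge of the leftmost (+y) lid, 75 mm beyond the pivot axis. Shut, this end rests on a ledge and cannot go down; it rises as the lid tips open (61 mm at the stop).
- lid2_edge (a point): Middle of the far top edge of the second from the left lid, 75 mm beyond the pivot axis. Shut, this end rests on a ledge and cannot go down; it rises as the lid tips open (61 mm at the stop).
- lid3_edge (a point): Middle of the far top edge of the third from the left lid, 75 mm beyond the pivot axis. Shut, this end rests on a ledge and cannot go down; it rises as the lid tips open (61 mm at the stop).
- lid4_edge (a point): Middle of the far top edge of the rightmost (-y) lid, 75 mm beyond the pivot axis. Shut, this end rests on a ledge and cannot go down; it rises as the lid tips open (61 mm at the stop).
- mug: Blue mug, 82 mm across, 95 mm high, handle at its +y; beside the right end of the chest. Origin under its centre. Bystander.
- filepot: Brass pot 52 mm across, 85 mm high, with needle files standing up to 168 mm high; beside the left end of the chest. Origin under its centre. Bystander.
- jar: Glass jar with black cap, 48 mm across, 70 mm high, behind the chest. Origin under its centre. Bystander.
- brush: Bench brush 190 mm long, 42 mm wide, 20 mm high, lying along its x in front of the chest. Origin on its underside. Bystander.

How it is judged:
By the outcome, as a careful person would: the job done as asked, in the order asked, and still so for the second after the job is handed in, with the robot touching nothing.
It also fails if it takes over 45 s, if anything falls off the work surface, if the arm or the gripper's body presses on something with over 40 N, if the wrist force passes 120 N, or if a joint passes its speed limit or range.

ROBOT

A 7-joint arm with a two-finger parallel gripper is mounted at the origin on the work surface. World frame = base frame: x ahead of the robot, y to its left, z up, the work surface at z = 0. Lengths are in m, angles in rad, forces in N, time in s.
With the tool pointing down it reaches from about 0.4 to 0.85 m from the base axis. Payload 10.4 kg.
Tool frame: the origin (TCP) lies on the centre line of the jaws, within the pads' length; the fingertips stand 17 mm ahead of it and the grasp point (between the pads) lies 2 mm behind it; z points along the fingers, y is the direction in which the jaws open and shut (so a half turn about z gives the same grasp; the last joint's range is limited). The gripper opens to 87 mm and grips with 3 to 60 N. Pads are 19 mm wide; open, the fingers measure 117 mm over their backs; the gripper's body (75 mm by 190 mm) begins 51 mm behind the grasp point.
Start: joints at [-1.211, 0.332, -0.065, 1.46, 0.022, 1.35, -0.088], TCP at [0.233, 0.58, 0.24] pointing down, gripper open.
Joint ranges: [-2.6, 2.6], [-0.5, 2.12], [-1.47, 1.34], [0.16, 2.42], [-1.27, 4.41], [0.06, 2.06], [-2.6, 2.6]. Speed limits (rad/s): [2.22, 2.22, 2.79, 2.79, 3.14, 3.14, 3.14].

INTERFACE

Orientations are given as a unit quaternion [x, y, z, w].
In Python, from bench import r gives the robot as it stands.
- The arm moves only by the tool apply_moves, never from a script. Its argument "commands" is a list of rows, each an object with "rot": the turn, a rotation vector about the world's x, y, z in units of 180 degrees (1.0 is 180 degrees), a list of three; "linear": the shift along the world's x, y, z in units of 0.3 m (1.0 is 0.3 m), a list of three; "grip": the closure, from -1 (fully open) to 1 (shut). A call has 1 to 20 rows; each row is the pose to reach, as a shift and turn from the pose commanded when the call began, turning the shorter way round; what a row does not reach only later rows make up. A row lasts 1/10 s, in which the tool goes at most 50 mm and 8.59 degrees, less where a joint would pass 70% of its speed; a pose out of reach is approached as far as the arm can. A call with a number of a shift or a turn outside -1 to 1 is refused whole. A call with a gripper value outside its range is refused whole. The fingers move at their own pace and stop on an object; "newtons" is the grip in N (left out, the last holds). Time passes only in rows, so rows that repeat a pose let the fingers close. It gives the time, the measured TCP pose, the force and the opening at its end, in the units of the state.
- r.read_state(): the state, without advancing time (a new reading comes with each control period).
- r.camera(name): name is "side" or "top" or "wrist"; returns a dict with "frame" (384x512x3 uint8, red, green, blue), "mtx" (3x3 intrinsics, pixels), "extrinsics" (4x4, takes a point from world to camera coordinates). Camera axes: x right, y down, z forward; pixel columns grow to the right and rows downward; lengths in m; the calibration is good to about 2 mm. A picture is of the moment at which its call begins. There is no depth.
- r.close_job(): hands the job in, once; it reports no verdict.
Trained networks look in a picture, given as the dict that the camera call returned (one of the last four; its "shot" number tells which), for a name from the list of things; names that differ only in an ending like _2 or _b are one class to them, and where a whole thing is asked for, a point or a joint stands for the part that bears it (a point fixed in the world has none). Each returns a list of dicts, best first, with "p" (0 to 1); they miss things now and then, are a little off and sometimes report something else, mostly with a low value. They report only what shows in the picture. A call takes as long as a camera call.
- r.search_frame(thing, picture): "bbox" ([left, top, width, height] in pixels, round what is visible of it).
- r.spot_point(thing, picture): "location" ([column, row] in pixels: a listed point, or the origin of a listed thing).
The state is a dict: "time": time; "joint_positions": joint angles; "joint_vel": joint speeds; "joint_torque": joint torques, N m; "ee_pos": TCP position; "eef_rot": TCP orientation; "ft_force": force on the tool from outside, world axes, zero at the start; "torque": the same for the moment, N m; "width": finger opening in m.
Only numpy, scipy, OpenCV 4.12 (cv2) and the standard library are available. Lean on these libraries where they do the work, as an engineer would, in place of code of your own. Each camera call takes 0.05 s, during which the arm holds its last target. There are 200 camera calls.

## Working session

There is one attempt and no reset: what is moved stays moved. The work goes in short steps, Python scripts to look and compute and a tool call to move; the robot and the scene stay as the last step left them, time stands still between calls to the robot, and variables do not carry over. Pictures are saved under pics/ and viewed, about 8 in all and at most 12, crops included, and the job is handed in when it is done.

Besides the shell and the picture viewer there is one more tool, called after ">>>" as a command line: name --argument value ..., lists and objects as JSON in quotes. apply_moves: Moves the arm, as the interface text tells. Its arguments: {"type":"object","properties":{"commands":{"type":"array","items":{"type":"object","properties":{"rot":{"type":"array","items":{"type":"number"}},"linear":{"type":"array","items":{"type":"number"}},"grip":{"type":"number"}}}},"newtons":{"type":"number"}},"required":["commands"]}

```bash
mkdir -p pics && cat > h.py <<'E'
from bench import r
import numpy as np, cv2
def ray(c,uv,z):
    E=np.array(c["extrinsics"]);K=np.array(c["mtx"]);R=E[:3,:3];o=-R.T@E[:3,3]
    d=R.T@np.linalg.inv(K)@np.array([*uv,1.]);return o+d*(z-o[2])/d[2]
E
python3 - <<'E'
from h import *
c=r.camera("top");s=r.camera("side")
print(r.read_state()["ft_force"],r.read_state()["eef_rot"])
im=[]
for c in(c,s):
    f=cv2.cvtColor(c["frame"],cv2.COLOR_RGB2BGR).copy()
    for n in["lid1_plate","lid2_plate","lid3_plate","lid4_plate","chest","mug","filepot","jar","brush"]:
        for d in r.spot_point(n,c)[:4 if n=="lid1_plate" else 1]:
            print(n,np.round(d["location"]),round(d["p"],2),np.round(ray(c,d["location"],.072 if "lid" in n else 0),3))
            cv2.circle(f,tuple(int(v) for v in d["location"]),3,(0,0,255),1)
    im.append(f)
cv2.imwrite("pics/a.png",cv2.resize(np.vstack(im),(800,600)) if 0 else im[0]);cv2.imwrite("pics/b.png",im[1])
E
```

```text
[-0.3746139  -0.12420549  0.41449045] [ 1.90240210e-01  9.81737363e-01 -6.36146657e-04 -9.30309207e-05]
lid1_plate [170. 204.] 0.8 [0.537 0.202 0.072]
lid1_plate [290. 191.] 0.2 [ 0.57  -0.106  0.072]
lid2_plate [205. 215.] 0.71 [0.509 0.113 0.072]
lid4_plate [277. 229.] 0.97 [ 0.474 -0.071  0.072]
chest [228. 203.] 0.84 [0.55  0.057 0.   ]
mug [335. 236.] 0.63 [ 0.459 -0.231  0.   ]
filepot [171. 206.] 0.73 [0.54  0.214 0.   ]
jar [255. 162.] 0.71 [ 0.663 -0.016  0.   ]
brush [188. 253.] 0.59 [0.414 0.166 0.   ]
lid1_plate [240. 152.] 0.6 [0.532 0.219 0.072]
lid2_plate [236. 171.] 0.6 [0.506 0.117 0.072]
lid3_plate [236. 188.] 0.77 [0.493 0.033 0.072]
lid4_plate [236. 212.] 0.92 [ 0.478 -0.07   0.072]
chest [272. 155.] 0.6 [0.655 0.281 0.   ]
mug [240. 278.] 0.75 [ 0.46 -0.24  0.  ]
filepot [268. 147.] 0.88 [0.653 0.339 0.   ]
jar [301. 206.] 0.67 [ 0.682 -0.003  0.   ]
brush [206. 180.] 0.67 [0.411 0.186 0.   ]
```

View pics/a.png

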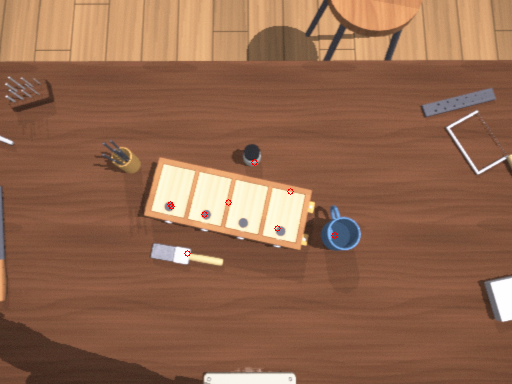

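View pics/b.png

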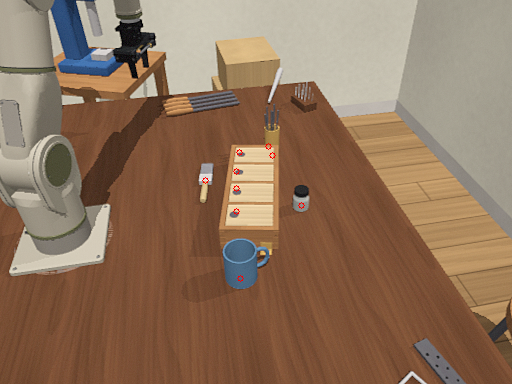

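```bash
python3 - <<'E'
from h import *
c=r.camera("top")
P=np.array([ray(c,u,.072) for u in [(171,206),(206,214.5),(243,223),(281,231)]])
C=np.array([ray(c,u,.072) for u in [(160,159),(312,190),(301,247),(146,216)]])
print(P.round(3).tolist(),C.round(3).tolist(),C.mean(0))
yv=P[0]-P[3];print("len",np.linalg.norm(yv),"corner",np.linalg.norm(C[0]-C[1]),np.linalg.norm(C[1]-C[2]))
yc=(C[0]+C[3]-C[1]-C[2]);yaw=[np.arctan2(-v[0],v[1]) for v in(yv,yc)];print("yaw",np.degrees(yaw))
a=np.mean(yaw);ex=np.array([np.cos(a),np.sin(a)]);ey=np.array([-np.sin(a),np.cos(a)])
o1=P.mean(0)[:2]+.0425*ex;print(o1)
for i,y in enumerate([.1455,.0485,-.0485,-.1455]):
  print(i+1,[(o-.0425*ex+y*ey).round(4).tolist() for o in(o1,C.mean(0)[:2])])
for n,u,z in[("pot",(126,160),.085),("file",(105,154),.168),("mug",(341,233),.095),("jar",(252,153),.07)]:
  p=ray(c,u,z)[:2]-o1;print(n,p@ex,p@ey)
s=r.read_state();print(s["ee_pos"],s["time"])
E
```

```text
[[0.533, 0.199, 0.072], [0.51, 0.11, 0.072], [0.488, 0.015, 0.072], [0.468, -0.081, 0.072]] [[0.656, 0.232, 0.072], [0.572, -0.162, 0.072], [0.427, -0.13, 0.072], [0.507, 0.262, 0.072]] [0.54090607 0.05039882 0.072     ]
len 0.2877526753562245 corner 0.40343609327122953 0.14855128810262436
yaw [-13.04832521 -11.75509076]
[0.54126955 0.05173648]
1 [[0.531, 0.203], [0.5306, 0.2016]]
2 [[0.5102, 0.1082], [0.5098, 0.1069]]
3 [[0.4893, 0.0135], [0.489, 0.0122]]
4 [[0.4685, -0.0812], [0.4681, -0.0826]]
pot 0.05024447999246147 0.28219323283261943
file 0.03952678710285512 0.30340776389679613
mug -0.018843527887917808 -0.28973413121958114
jar 0.14060235457481854 -0.030643662075918905
[0.23343708 0.57978069 0.23958443] 1.05
```

>>> apply_moves --commands '[{"linear": [0.5, -0.6, 0], "rot": [0, 0, 0.053], "grip": 1}, {"linear": [0.5, -0.6, 0], "rot": [0, 0, 0.053], "grip": 1}, {"linear": [0.5, -0.6, 0], "rot": [0, 0, 0.053], "grip": 1}, {"linear": [0.5, -0.6, 0], "rot": [0, 0, 0.053], "grip": 1}, {"linear": [0.5, -0.6, 0], "rot": [0, 0, 0.053], "grip": 1}, {"linear": [0.5, -0.6, 0], "rot": [0, 0, 0.053], "grip": 1}, {"linear": [0.5, -0.6, 0], "rot": [0, 0, 0.053], "grip": 1}, {"linear": [0.5, -0.6, 0], "rot": [0, 0, 0.053], "grip": 1}]'

```text
time: 1.85
ee_pos: [0.3824, 0.4009, 0.2396]
eef_rot: [0.107, 0.994, 0.0, -0.0]
ft_force: [-0.6, 0.1, -0.1]
width: 0.0305
```

```bash
python3 - <<'E'
from h import *
s=r.read_state();print(s["ee_pos"],s["eef_rot"],s["ft_force"],s["width"],s["time"],s["joint_positions"])
d=(np.array([.510,.1075,.13])-s["ee_pos"])/.3;print(d)
E
```

```text
[0.38242245 0.40092852 0.23955956] [ 1.07004969e-01  9.94258436e-01  2.25479815e-04 -2.20145548e-04] [-0.64753573  0.07722462 -0.09302387] 0.030540032557260018 1.85 [-0.92210048  0.17472273  0.03501017  1.65554646 -0.00693175  1.31129592
  0.47053074]
[ 0.4252585  -0.97809508 -0.36519853]
```

>>> apply_moves --commands '[{"linear": [0.425, -0.978, 0], "grip": 1}, {"linear": [0.425, -0.978, 0], "grip": 1}, {"linear": [0.425, -0.978, 0], "grip": 1}, {"linear": [0.425, -0.978, 0], "grip": 1}, {"linear": [0.425, -0.978, 0], "grip": 1}, {"linear": [0.425, -0.978, 0], "grip": 1}, {"linear": [0.425, -0.978, 0], "grip": 1}, {"linear": [0.425, -0.978, 0], "grip": 1}, {"linear": [0.425, -0.978, -0.2], "grip": 1}, {"linear": [0.425, -0.978, -0.37], "grip": 1}, {"linear": [0.425, -0.978, -0.4], "grip": 1}, {"linear": [0.425, -0.978, -0.43], "grip": 1}, {"linear": [0.425, -0.978, -0.43], "grip": 1}, {"linear": [0.425, -0.978, -0.43], "grip": 1}]'

```text
validation failed for argument at $.co...
```

```bash
python3 - <<'E'
from h import *
s=r.read_state();print(s["ee_pos"],s["ft_force"],s["width"],s["time"])
c=r.camera("side");w=r.camera("wrist")
a=cv2.resize(c["frame"][100:260,170:330],(576,576),interpolation=cv2.INTER_CUBIC)
cv2.imwrite("pics/c.png",cv2.cvtColor(a,cv2.COLOR_RGB2BGR))
E
```

```text
[0.38242245 0.40092852 0.23955956] [-0.64753573  0.07722462 -0.09302387] 0.030540032557260018 1.85
```

View pics/c.png

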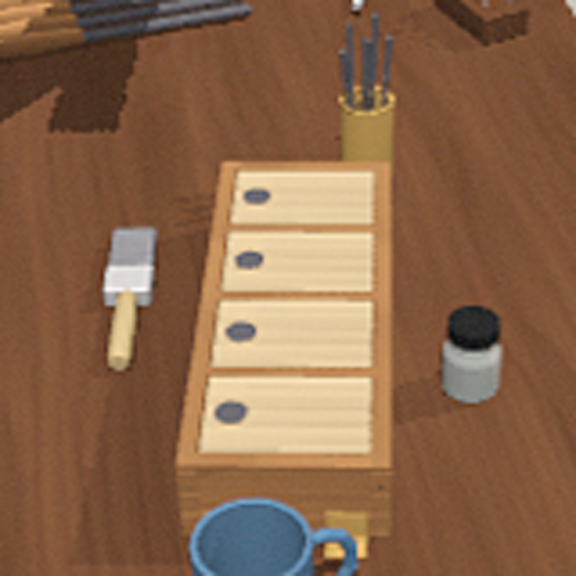

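The move was refused before it did anything, and the arm hasn't moved. The likely reason is the missing "rot", so I'll include it. The picture shows the chest shut and untouched, with the four plates on the near (left) side.

>>> apply_moves --commands '[{"linear": [0.425, -0.978, 0], "rot": [0, 0, 0], "grip": 1}, {"linear": [0.425, -0.978, 0], "rot": [0, 0, 0], "grip": 1}, {"linear": [0.425, -0.978, 0], "rot": [0, 0, 0], "grip": 1}, {"linear": [0.425, -0.978, 0], "rot": [0, 0, 0], "grip": 1}, {"linear": [0.425, -0.978, 0], "rot": [0, 0, 0], "grip": 1}, {"linear": [0.425, -0.978, 0], "rot": [0, 0, 0], "grip": 1}, {"linear": [0.425, -0.978, 0], "rot": [0, 0, 0], "grip": 1}, {"linear": [0.425, -0.978, 0], "rot": [0, 0, 0], "grip": 1}, {"linear": [0.425, -0.978, 0], "rot": [0, 0, 0], "grip": 1}, {"linear": [0.425, -0.978, -0.2], "rot": [0, 0, 0], "grip": 1}, {"linear": [0.425, -0.978, -0.37], "rot": [0, 0, 0], "grip": 1}, {"linear": [0.425, -0.978, -0.43], "rot": [0, 0, 0], "grip": 1}, {"linear": [0.425, -0.978, -0.43], "rot": [0, 0, 0], "grip": 1}, {"linear": [0.425, -0.978, -0.43], "rot": [0, 0, 0], "grip": 1}]'

```text
time: 3.35
ee_pos: [0.5109, 0.108, 0.1114]
eef_rot: [0.107, 0.994, 0.0, -0.0]
ft_force: [0.7, -0.6, 0.4]
width: 0.0003
```

```bash
python3 - <<'E'
from h import *
s=r.read_state();print(s["ee_pos"],s["ft_force"],s["width"],s["time"])
c=r.camera("side");w=r.camera("wrist")
a=cv2.resize(c["frame"][100:260,170:330],(400,400),interpolation=cv2.INTER_CUBIC)
b=cv2.resize(w["frame"],(400,300));b=cv2.copyMakeBorder(b,0,100,0,0,0)
cv2.imwrite("pics/d.png",cv2.cvtColor(np.hstack([a,b]),cv2.COLOR_RGB2BGR))
E
```

```text
[0.51088461 0.10799381 0.11136668] [ 0.70583313 -0.55816528  0.41200988] 0.0003155751908020714 3.35
```

View pics/d.png

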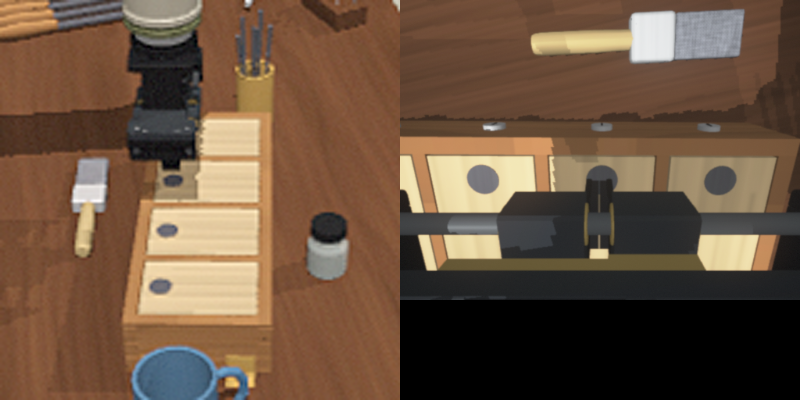

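The closed fingertips are over lid 2's plate, about 22 mm above it (wrist picture: plate at about column 600, row 180). Next I'll go down to roughly contact height.

>>> apply_moves --commands '[{"linear": [0, 0, -0.03], "rot": [0, 0, 0], "grip": 1}, {"linear": [0, 0, -0.06], "rot": [0, 0, 0], "grip": 1}, {"linear": [0, 0, -0.066], "rot": [0, 0, 0], "grip": 1}, {"linear": [0, 0, -0.071], "rot": [0, 0, 0], "grip": 1}, {"linear": [0, 0, -0.071], "rot": [0, 0, 0], "grip": 1}]'

```text
time: 3.95
ee_pos: [0.5108, 0.1064, 0.0893]
eef_rot: [0.108, 0.994, -0.0, -0.0]
ft_force: [0.2, 0.2, 0.5]
width: 0.0005
```

>>> apply_moves --commands '[{"linear": [0, 0, -0.003], "rot": [0, 0, 0], "grip": 1}, {"linear": [0, 0, -0.005], "rot": [0, 0, 0], "grip": 1}, {"linear": [0, 0, -0.005], "rot": [0, 0, 0], "grip": 1}]'

```text
time: 4.25
ee_pos: [0.5111, 0.1064, 0.0888]
eef_rot: [0.108, 0.994, 0.0, 0.0]
ft_force: [-5.5, -0.9, 12.2]
width: 0.0002
```

Lid 2 gave 12 N of reaction within about 1 mm, so it's locked. Next is lid 3, pressed more gently.

>>> apply_moves --commands '[{"linear": [0, 0, 0.03], "rot": [0, 0, 0], "grip": 1}, {"linear": [-0.03, -0.14, 0.06], "rot": [0, 0, 0], "grip": 1}, {"linear": [-0.07, -0.316, 0.06], "rot": [0, 0, 0], "grip": 1}, {"linear": [-0.07, -0.316, 0.06], "rot": [0, 0, 0], "grip": 1}, {"linear": [-0.07, -0.316, 0.06], "rot": [0, 0, 0], "grip": 1}, {"linear": [-0.07, -0.316, 0.02], "rot": [0, 0, 0], "grip": 1}, {"linear": [-0.07, -0.316, 0.006], "rot": [0, 0, 0], "grip": 1}, {"linear": [-0.07, -0.316, 0.004], "rot": [0, 0, 0], "grip": 1}, {"linear": [-0.07, -0.316, 0.004], "rot": [0, 0, 0], "grip": 1}]'

```text
time: 5.15
ee_pos: [0.4898, 0.0131, 0.0888]
eef_rot: [0.107, 0.994, 0.0, -0.001]
ft_force: [-4.3, 0.5, 9.8]
width: 0.0003
```

>>> apply_moves --commands '[{"linear": [0, 0, -0.002], "rot": [0, 0, 0], "grip": 1}, {"linear": [0, 0, -0.003], "rot": [0, 0, 0], "grip": 1}, {"linear": [0, 0, -0.003], "rot": [0, 0, 0], "grip": 1}]'

```text
time: 5.45
ee_pos: [0.4898, 0.0131, 0.0886]
eef_rot: [0.107, 0.994, 0.0, -0.001]
ft_force: [-8.2, 0.0, 19.4]
width: 0.0001
```

Lid 3 is locked too: 10 to 19 N with no give. Next is lid 4, starting higher.

>>> apply_moves --commands '[{"linear": [0, 0, 0.03], "rot": [0, 0, 0], "grip": 1}, {"linear": [-0.03, -0.14, 0.06], "rot": [0, 0, 0], "grip": 1}, {"linear": [-0.07, -0.316, 0.06], "rot": [0, 0, 0], "grip": 1}, {"linear": [-0.07, -0.316, 0.06], "rot": [0, 0, 0], "grip": 1}, {"linear": [-0.07, -0.316, 0.06], "rot": [0, 0, 0], "grip": 1}, {"linear": [-0.07, -0.316, 0.02], "rot": [0, 0, 0], "grip": 1}, {"linear": [-0.07, -0.316, 0.008], "rot": [0, 0, 0], "grip": 1}, {"linear": [-0.07, -0.316, 0.008], "rot": [0, 0, 0], "grip": 1}]'

```text
time: 6.25
ee_pos: [0.4687, -0.0817, 0.0894]
eef_rot: [0.107, 0.994, 0.0, -0.001]
ft_force: [-0.2, 0.1, 0.2]
width: 0.0007
```

>>> apply_moves --commands '[{"linear": [0, 0, -0.002], "rot": [0, 0, 0], "grip": 1}, {"linear": [0, 0, -0.003], "rot": [0, 0, 0], "grip": 1}, {"linear": [0, 0, -0.003], "rot": [0, 0, 0], "grip": 1}]'

```text
time: 6.55
ee_pos: [0.4689, -0.083, 0.0894]
eef_rot: [0.108, 0.994, 0.0, -0.0]
ft_force: [0.5, 0.1, 0.7]
width: 0.0005
```

>>> apply_moves --commands '[{"linear": [0, 0, -0.002], "rot": [0, 0, 0], "grip": 1}, {"linear": [0, 0, -0.004], "rot": [0, 0, 0], "grip": 1}, {"linear": [0, 0, -0.004], "rot": [0, 0, 0], "grip": 1}]'

```text
time: 6.85
ee_pos: [0.4691, -0.0831, 0.0889]
eef_rot: [0.108, 0.994, 0.0, 0.0]
ft_force: [-3.1, 0.7, 7.2]
width: 0.0006
```

>>> apply_moves --commands '[{"linear": [0, 0, -0.002], "rot": [0, 0, 0], "grip": 1}, {"linear": [0, 0, -0.002], "rot": [0, 0, 0], "grip": 1}]'

```text
time: 7.05
ee_pos: [0.4691, -0.0831, 0.0887]
eef_rot: [0.108, 0.994, 0.0, 0.0]
ft_force: [-6.8, 0.9, 13.7]
width: 0.0004
```

Lid 4 is the same, 7 to 14 N with no give, so it's locked. That leaves lid 1.

>>> apply_moves --commands '[{"linear": [0, 0, 0.04], "rot": [0, 0, 0], "grip": 1}, {"linear": [0.04, 0.18, 0.08], "rot": [0, 0, 0], "grip": 1}, {"linear": [0.208, 0.949, 0.08], "rot": [0, 0, 0], "grip": 1}, {"linear": [0.208, 0.949, 0.08], "rot": [0, 0, 0], "grip": 1}, {"linear": [0.208, 0.949, 0.08], "rot": [0, 0, 0], "grip": 1}, {"linear": [0.208, 0.949, 0.08], "rot": [0, 0, 0], "grip": 1}, {"linear": [0.208, 0.949, 0.08], "rot": [0, 0, 0], "grip": 1}, {"linear": [0.208, 0.949, 0.08], "rot": [0, 0, 0], "grip": 1}, {"linear": [0.208, 0.949, 0.08], "rot": [0, 0, 0], "grip": 1}, {"linear": [0.208, 0.949, 0.03], "rot": [0, 0, 0], "grip": 1}, {"linear": [0.208, 0.949, 0.009], "rot": [0, 0, 0], "grip": 1}, {"linear": [0.208, 0.949, 0.009], "rot": [0, 0, 0], "grip": 1}]'

```text
time: 8.25
ee_pos: [0.5306, 0.2, 0.0891]
eef_rot: [0.109, 0.994, -0.001, -0.001]
ft_force: [-0.3, -0.7, 0.3]
width: 0.0002
```

>>> apply_moves --commands '[{"linear": [0, 0, -0.003], "rot": [0, 0, 0], "grip": 1}, {"linear": [0, 0, -0.006], "rot": [0, 0, 0], "grip": 1}, {"linear": [0, 0, -0.008], "rot": [0, 0, 0], "grip": 1}, {"linear": [0, 0, -0.008], "rot": [0, 0, 0], "grip": 1}]'

```text
time: 8.65
ee_pos: [0.5314, 0.2014, 0.0882]
eef_rot: [0.108, 0.994, 0.0, 0.0]
ft_force: [0.5, 0.5, 0.5]
width: 0.0003
```

>>> apply_moves --commands '[{"linear": [0, 0, -0.003], "rot": [0, 0, 0], "grip": 1}, {"linear": [0, 0, -0.006], "rot": [0, 0, 0], "grip": 1}, {"linear": [0, 0, -0.006], "rot": [0, 0, 0], "grip": 1}]'

```text
time: 8.95
ee_pos: [0.5313, 0.2015, 0.0863]
eef_rot: [0.108, 0.994, 0.0, -0.0]
ft_force: [-1.2, -1.4, 3.9]
width: 0.0005
```

Lid 1 gives: it's 2.5 mm lower at 3.9 N. I'll keep pushing it down.

>>> apply_moves --commands '[{"linear": [0, 0, -0.007], "rot": [0, 0, 0], "grip": 1}, {"linear": [0, 0, -0.014], "rot": [0, 0, 0], "grip": 1}, {"linear": [0, 0, -0.021], "rot": [0, 0, 0], "grip": 1}, {"linear": [0, 0, -0.028], "rot": [0, 0, 0], "grip": 1}, {"linear": [0, 0, -0.035], "rot": [0, 0, 0], "grip": 1}, {"linear": [0, 0, -0.035], "rot": [0, 0, 0], "grip": 1}]'

```text
time: 9.55
ee_pos: [0.5313, 0.2017, 0.0755]
eef_rot: [0.108, 0.994, 0.0, -0.0]
ft_force: [0.6, -1.2, 2.0]
width: -0.0
```

```bash
python3 - <<'E'
from h import *
c=r.camera("side")
a=cv2.resize(c["frame"][100:260,170:330],(560,560),interpolation=cv2.INTER_CUBIC)
cv2.imwrite("pics/e.png",cv2.cvtColor(a,cv2.COLOR_RGB2BGR))
E
```

```text
(no output)
```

View pics/e.png

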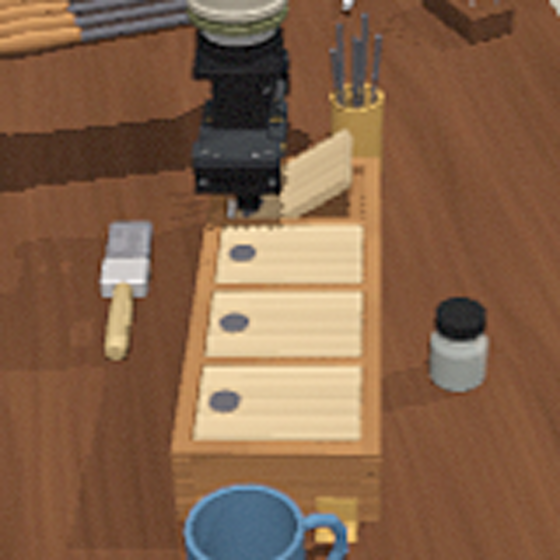

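Lid 1 is about half open, with its far edge raised near (345,140) in the crop, and the gripper body is clear of it. I'll push on, drifting slightly towards the near edge.

>>> apply_moves --commands '[{"linear": [-0.004, 0.001, -0.008], "rot": [0, 0, 0], "grip": 1}, {"linear": [-0.008, 0.002, -0.016], "rot": [0, 0, 0], "grip": 1}, {"linear": [-0.012, 0.003, -0.024], "rot": [0, 0, 0], "grip": 1}, {"linear": [-0.016, 0.004, -0.032], "rot": [0, 0, 0], "grip": 1}, {"linear": [-0.02, 0.004, -0.04], "rot": [0, 0, 0], "grip": 1}, {"linear": [-0.02, 0.004, -0.046], "rot": [0, 0, 0], "grip": 1}, {"linear": [-0.02, 0.004, -0.046], "rot": [0, 0, 0], "grip": 1}]'

```text
time: 10.3
ee_pos: [0.5252, 0.2027, 0.0618]
eef_rot: [0.108, 0.994, -0.0, -0.0]
ft_force: [-1.4, -0.3, 2.1]
width: 0.0002
```

>>> apply_moves --commands '[{"linear": [0, 0, -0.005], "rot": [0, 0, 0], "grip": 1}, {"linear": [0, 0, -0.01], "rot": [0, 0, 0], "grip": 1}, {"linear": [0, 0, -0.01], "rot": [0, 0, 0], "grip": 1}]'

```text
time: 10.6
ee_pos: [0.5263, 0.2026, 0.0592]
eef_rot: [0.108, 0.994, 0.0, 0.001]
ft_force: [3.9, 0.3, 1.2]
width: 0.0005
```

>>> apply_moves --commands '[{"linear": [0, 0, -0.005], "rot": [0, 0, 0], "grip": 1}, {"linear": [0, 0, -0.008], "rot": [0, 0, 0], "grip": 1}, {"linear": [0, 0, -0.008], "rot": [0, 0, 0], "grip": 1}]'

```text
time: 10.9
ee_pos: [0.5264, 0.2026, 0.0571]
eef_rot: [0.108, 0.994, 0.0, 0.001]
ft_force: [4.6, -0.7, 6.0]
width: 0.0008
```

```bash
python3 - <<'E'
from h import *
c=r.camera("side");w=r.camera("wrist")
a=cv2.resize(c["frame"][110:190,190:310],(480,320),interpolation=cv2.INTER_CUBIC)
b=cv2.resize(w["frame"],(427,320))[:,50:370]
cv2.imwrite("pics/f.png",cv2.cvtColor(np.hstack([a,b]),cv2.COLOR_RGB2BGR));print(r.read_state()["torque"],r.read_state()["ft_force"])
E
```

```text
[-0.12351526 -1.09598958 -0.05644078] [ 5.8824746  -0.69168426  5.20078223]
```

View pics/f.png

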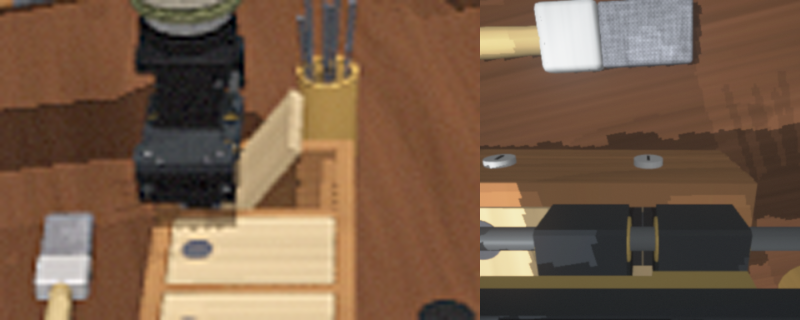

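Lid 1 is steep, and the +x force suggests a finger is touching the near rim. I'll ease back 5 mm towards the pivot, and raise slightly.

>>> apply_moves --commands '[{"linear": [0.008, -0.002, 0.008], "rot": [0, 0, 0], "grip": 1}, {"linear": [0.016, -0.003, 0.008], "rot": [0, 0, 0], "grip": 1}, {"linear": [0.016, -0.003, 0.008], "rot": [0, 0, 0], "grip": 1}]'

```text
time: 11.3
ee_pos: [0.5282, 0.2019, 0.0581]
eef_rot: [0.108, 0.994, -0.001, -0.002]
ft_force: [-4.7, -0.4, 4.5]
width: 0.0002
```

```bash
cat > ang.py <<'E'
from h import *
from scipy.optimize import minimize_scalar
a0=np.radians(-12.4);ex=np.array([np.cos(a0),np.sin(a0),0]);ey=np.array([-np.sin(a0),np.cos(a0),0])
o=np.array([.5411,.0513,0])
def pt(q,l=.075,t=.005,y=.1455): return o+ey*y+ex*(-.0125+l*np.cos(q)-t*np.sin(q))+np.array([0,0,.067+l*np.sin(q)+t*np.cos(q)])
def pix(c,p):
    E=np.array(c["extrinsics"]);k=np.array(c["mtx"])@(E[:3,:3]@p+E[:3,3]);return k[:2]/k[2]
if __name__=="__main__":
  for n in("side","top"):
    c=r.camera(n)
    for d in r.spot_point("lid1_edge",c)[:3]:
        f=lambda q:np.linalg.norm(pix(c,pt(q))-d["location"])
        m=minimize_scalar(f,bounds=(0,1.3),method="bounded");print(n,np.round(d["location"]),round(d["p"],2),"q",round(m.x,3),"res px",round(m.fun,1))
    print("pred",[(q,pix(c,pt(q)).round(1).tolist()) for q in(.7,.8,.95)])
  s=r.read_state();print(s["ee_pos"],s["ft_force"],s["time"])
E
python3 ang.py
```

```text
pred [(0.7, [266.0, 142.5]), (0.8, [264.3, 141.1]), (0.95, [261.4, 139.3])]
top [172. 172.] 0.55 q 0.78 res px 2.2
pred [(0.7, [174.2, 171.3]), (0.8, [173.2, 173.0]), (0.95, [171.8, 176.0])]
[0.52828872 0.20189185 0.05818113] [-4.76571582  0.36950036  4.23436428] 11.5
```

>>> apply_moves --commands '[{"linear": [0.003, -0.001, -0.003], "rot": [0, 0, 0], "grip": 1}, {"linear": [0.003, -0.001, -0.006], "rot": [0, 0, 0], "grip": 1}, {"linear": [0.003, -0.001, -0.006], "rot": [0, 0, 0], "grip": 1}]'

```text
time: 11.8
ee_pos: [0.5287, 0.2019, 0.0575]
eef_rot: [0.108, 0.994, -0.0, -0.003]
ft_force: [-13.1, -2.7, 19.3]
width: 0.0002
```

```bash
python3 ang.py
```

```text
side [263. 140.] 0.7 q 0.879 res px 0.2
pred [(0.7, [266.0, 142.5]), (0.8, [264.3, 141.1]), (0.95, [261.4, 139.3])]
top [170. 173.] 0.86 q 0.853 res px 2.5
top [331. 235.] 0.64 q 0.0 res px 165.8
pred [(0.7, [174.2, 171.3]), (0.8, [173.2, 173.0]), (0.95, [171.8, 176.0])]
[0.52874686 0.2019114  0.0574829 ] [-12.65519531  -1.34786156  18.01285532] 12.0
```

The force rose to 23 N within 0.6 mm, so it's at a stop. I'll lift straight off, back away and check.

>>> apply_moves --commands '[{"linear": [0, 0, 0.03], "rot": [0, 0, 0], "grip": 1}, {"linear": [0, 0, 0.1], "rot": [0, 0, 0], "grip": 1}, {"linear": [0, 0, 0.25], "rot": [0, 0, 0], "grip": 1}, {"linear": [0, 0, 0.4], "rot": [0, 0, 0], "grip": 1}, {"linear": [0, 0, 0.55], "rot": [0, 0, 0], "grip": 1}, {"linear": [-0.2, 0.2, 0.6], "rot": [0, 0, 0], "grip": 1}, {"linear": [-0.3, 0.4, 0.6], "rot": [0, 0, 0], "grip": 1}, {"linear": [-0.3, 0.6, 0.6], "rot": [0, 0, 0], "grip": 1}, {"linear": [-0.3, 0.6, 0.6], "rot": [0, 0, 0], "grip": 1}, {"linear": [-0.3, 0.6, 0.6], "rot": [0, 0, 0], "grip": 1}]'

```text
time: 13.0
ee_pos: [0.4368, 0.3878, 0.2366]
eef_rot: [0.104, 0.995, 0.001, -0.001]
ft_force: [-0.0, -0.3, 0.0]
width: 0.0004
```

```bash
python3 ang.py && python3 - <<'E'
from ang import *
o_=[]
for n,(y0,y1,x0,x1),sz in(("side",(110,190,210,310),(500,400)),("top",(150,210,140,215),(500,400))):
    c=r.camera(n);sx=sz[0]/(x1-x0);sy=sz[1]/(y1-y0)
    a=cv2.resize(c["frame"][y0:y1,x0:x1],sz,interpolation=cv2.INTER_CUBIC)
    for q,col in((.80,(255,0,0)),(.95,(0,255,0))):
        P=[pix(c,pt(q,l,.005,y)) for l,y in((.075,.1455-.042),(.075,.1455+.042),(0,.1455+.042),(0,.1455-.042))]
        cv2.polylines(a,[np.int32([((p[0]-x0+.5)*sx,(p[1]-y0+.5)*sy) for p in P])],True,col,1)
    o_.append(a)
im=np.hstack(o_);cv2.imwrite("pics/g.png",cv2.cvtColor(cv2.resize(im,(800,320)),cv2.COLOR_RGB2BGR))
E
```

```text
side [259. 139.] 0.74 q 1.03 res px 0.7
pred [(0.7, [266.0, 142.5]), (0.8, [264.3, 141.1]), (0.95, [261.4, 139.3])]
top [170. 175.] 0.7 q 0.934 res px 2.1
pred [(0.7, [174.2, 171.3]), (0.8, [173.2, 173.0]), (0.95, [171.8, 176.0])]
[0.4417211  0.3799524  0.23680684] [-0.1350438   0.199694   -0.15610796] 13.2
```

View pics/g.png

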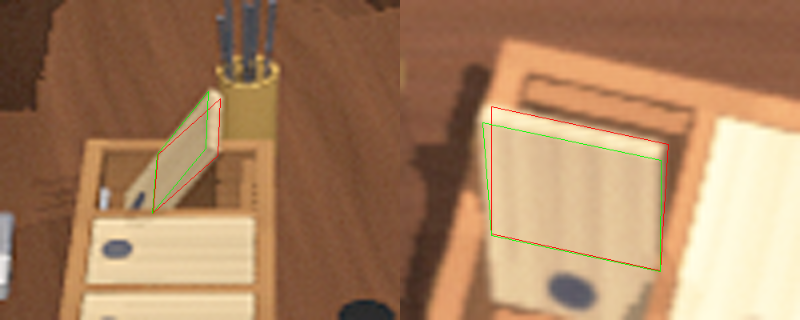

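The overlay for 0.95 rad (green) follows the lid face's far edge in both views; the pale strip beyond it is the lid's end face. The other lids look flush and the robot is clear, so I'll hand in.

```bash
python3 -c "
from bench import r
print(r.close_job(),r.read_state()['time'])"
```

```text
the job is handed in; nothing more can be done
the job is handed in; nothing more can be done
```

The unlocked lid was lid 1, the leftmost. It is fully open and was still standing open once the arm had backed away, and the job is handed in.

- **Finding it:** I pressed the plates in the order 2, 3, 4, 1. Lids 2, 3 and 4 stopped hard within about 1 mm. Lid 1 gave at about 4 N.
- **Opening it:** I pushed lid 1's near edge down until the force rose to about 23 N within 0.6 mm, which I took as its stop, then lifted straight off.
- **Last checks:** After backing off, the point detections put the lid at 1.03 rad (side camera) and 0.93 rad (top camera). The model drawn at 0.95 rad lined up with the lid in both pictures. With the arm still pressing, the same check had read lower, 0.85 to 0.88, though the lid was already at its stop.
- **Harder than intended:** The press on locked lid 3 reached about 19 N, and those on lids 2 and 4 about 12 to 14 N. None of them moved. A finger probably also brushed the chest's near rim at about 5 N while opening lid 1.
- **Bystanders:** I never deliberately approached the mug, file pot, jar or brush, and no reading or picture suggested contact. I did not re-measure their positions at the end.
- **Time:** The job ended at about 13 s of the 45 s allowed. One move call was refused for a missing field, with no effect.

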